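# Make up a smear kit and a specimen kit

## Robot

A 6-joint arm with a two-finger parallel gripper is mounted at the origin on a cart in front of the work surface, level with it; the furniture and walls round the work are solid. World frame = base frame: x ahead of the robot, y to its left, z up, the work surface at z = 0. Lengths are in m, angles in rad, forces in N, time in s.
With the tool pointing down it reaches from about 0.3 to 0.875 m from the base axis. Payload 6.4 kg.
Tool frame: the origin (TCP) lies midway between the tips of the shut fingers; the grasp point (between the pads) lies 19 mm behind it; z points along the fingers, y is the line along which they close (so a half turn about z gives the same grasp; the last joint's range is limited). The gripper opens to 88 mm and grips with 3 to 60 N. Pads are 18 mm wide; open, the fingers measure 123 mm over their backs; the gripper's body (75 mm by 187 mm) begins 45 mm behind the grasp point.
Start: joints at [-1.443, 0.181, 1.607, -0, 1.354, -0.206], TCP at [0.188, -0.543, 0.239] pointing down, gripper open.
Joint ranges: [-2.99, 2.99], [-0.89, 2.07], [0.3, 2.58], [-1.14, 4.28], [0, 2.63], [-3.12, 3.12]. Speed limits (rad/s): [2.57, 2.57, 3.01, 3.14, 3.14, 3.14].

## Interface

Orientations are given as a unit quaternion [w, x, y, z].
In Python, from plant import arm gives the robot as it stands.
- The arm moves only by the shell command python3 -m inch 'ROWS' [FORCE]. ROWS is JSON, a list of rows, each a list of 5 numbers: the finger opening in cm, from 0 to 8.81, then the shift along the tool's x, y, z in cm, then the turn about the tool's z in rad. A call has 1 to 20 rows; each row shifts and turns the commanded pose from where the row before left it, along the tool's axes as they then stand; what a row does not reach is not made up. A row lasts 1/8 s, in which the tool goes at most 62.5 mm and 10.7 degrees, less where a joint would pass 70% of its speed; a pose out of reach is approached as far as the arm can. A call with a gripper value outside its range is refused whole. The fingers move at their own pace and stop on an object; FORCE is the grip in N (left out, the last holds). Time passes only in rows, so rows that do not move let the fingers close. It gives the time, the measured TCP pose, the force, the opening and the grip force at its end, in the units of the state.
- arm.observe(): the state, without advancing time (a new reading comes with each control period).
- arm.capture(name): name is "scene" or "top" or "wrist"; returns (picture, depth): 384x512x3 uint8, blue, green, red; 384x512 float32, m along the optical axis (not along the pixel's ray), 0 where there is no reading.
- arm.camera_model(name): a dict with "fx", "fy", "cx", "cy" (pixels), "extrinsics" (4x4, takes a point from world to camera coordinates). Camera axes: x right, y down, z forward; pixel columns grow to the right and rows downward; lengths in m; the calibration is good to about 2 mm. A picture is of the moment at which its call begins: read the wrist's pose just before it. camera_model takes no time and is no camera call; for the wrist camera it gives the pose at the moment of the call.
- arm.close_job(): hands the job in; it is judged then, once.
The state is a dict: "time_s": time; "joint_positions": joint angles; "qd": joint speeds; "joint_torque": joint torques, N m; "eef_pos": TCP position; "eef_rot": TCP orientation; "wrist_force": force on the tool from outside, world axes, zero at the start; "moment": the same for the moment, N m; "opening": opening from 0.0 (shut) to 1.0 (fully open); "gripper_force": force on a finger pad.
Only numpy, scipy, OpenCV 4.12 (cv2) and the standard library are available. Lean on these libraries where they do the work, as an engineer would, in place of code of your own. Each camera call takes 0.05 s, during which the arm holds its last target. There are 200 camera calls.

## Task

Make up the two kits from the stock standing in a row behind the trays. In the tray with three compartments, lay the slide box flat in the long compartment, lengthwise, and stand the tall white bottle in the middle one and the small white bottle in the one at the other end; in the tray with two compartments, stand the squat specimen pot in the larger and the dropper bottle in the smaller. Everything must rest on its compartment's floor; keep all bottles upright throughout, and do not knock over or shift the flask and the carton.

Things in the scene. Friction and masses are not known exactly. Their poses are not given: they have to be found in the camera images.
- long_tray: Shallow grey tray, fixed, three compartments in a row: 72 (x) by 224 mm (y) outside, rim 14 mm high, floor and walls 3 mm thick; compartments 66 mm wide along x. Along y: the long one (92 mm long, centre y = -63 mm), the middle one (60 mm, centre +16 mm), the end one (60 mm, centre +79 mm). +y points roughly to the robot's left. Origin: centre of underside.
- short_tray: Shallow grey tray, fixed, two compartments in a row: 72 (x) by 114 mm (y) outside, rim 14 mm high, floor and walls 3 mm thick; compartments 66 mm wide along x. Along y: the larger one (60 mm long, centre y = -24 mm) and the smaller one (45 mm, centre +31.5 mm). +y points roughly to the robot's left. Origin: centre of underside.
- slide_pack: Plain white lidded box of glass slides, lying flat: 30 mm (its x) by 67 mm (its y), 26 mm high; about 70 g. Origin: centre of its underside; z up.
- tall_bottle: Tall white bottle with narrow white screw cap, body 38 mm in diameter up to 67 mm, cap 23 mm in diameter, 86 mm high in all; about 80 g. Origin: centre of its underside; z up.
- small_bottle: Small white bottle with narrow white screw cap, like the tall one but shorter, body 36 mm in diameter up to 47 mm, cap 22 mm in diameter, 66 mm high in all; about 50 g. Origin: centre of its underside; z up.
- pot: Squat white specimen pot with a full-width lid, 35 mm in diameter, 50 mm high; about 30 g. Origin: centre of its underside; z up.
- dropper: Slender dropper bottle with a pointed black nozzle, body 25 mm in diameter up to 39 mm, collar 19 mm in diameter up to 52 mm, nozzle tip at 68 mm; about 20 g. Origin: centre of its underside; z up.
- conical_flask: Small conical flask, 64 mm in diameter at the foot, 78 mm high, standing loose; not part of either kit. Origin: centre of its underside; z up.
- carton: Closed reagent carton, 63 x 57 mm, 83 mm high, standing loose; not part of either kit. Origin: centre of its underside; z up.
There are look-alikes about, which are no part of the job. Leave any orange or pink look-alike of the pot alone. Leave any brown look-alike of the small_bottle alone.

How it is judged:
By the outcome, as a careful person would: the job done as asked, in the order asked, and still so for the second after the job is handed in, with the robot touching nothing.
It also fails if it takes over 128 s, if anything falls off the work surface, if the arm or the gripper's body presses on something with over 40 N, if the wrist force passes 120 N, or if a joint passes its speed limit or range.

## Working session

There is one attempt and no reset: what is moved stays moved. The work goes in short steps, Python scripts to look and compute and a shell command to move; the robot and the scene stay as the last step left them, time stands still between calls to the robot, and variables do not carry over. Pictures are saved under pics/ and viewed, at most 14 in all, crops included, and the job is handed in when it is done.

```bash
mkdir -p pics; ls
python3 - <<'E'
from plant import arm
import cv2,numpy as np
s=arm.observe();print({k:np.round(v,3).tolist() for k,v in s.items()})
for n in("scene","top"):
    p,d=arm.capture(n);cv2.imwrite(f"pics/{n}0.png",p);np.savez(f"{n}0.npz",p=p,d=d,**{k:np.array(v) for k,v in arm.camera_model(n).items()})
    m=arm.camera_model(n);print(n,m["fx"],m["cx"],m["cy"],np.round(m["extrinsics"],3).tolist())
E
```

```text
pics
{'time_s': 0.0, 'joint_positions': [-1.443, 0.182, 1.608, -0.0, 1.354, -0.206], 'qd': [-0.001, -0.001, 0.001, -0.002, 0.0, -0.002], 'joint_torque': [-0.002, -43.387, -34.185, 0.07, 0.039, -0.0], 'eef_pos': [0.188, -0.543, 0.238], 'eef_rot': [-0.001, 0.986, 0.166, 0.0], 'wrist_force': [0.673, 0.311, 0.1], 'moment': [-0.066, 0.043, 0.01], 'gripper_force': 0.0, 'opening': 0.999}
scene 417.860259529313 252.73536570935667 191.92970600665794 [[-0.824, -0.566, -0.004, 0.395], [-0.235, 0.349, -0.907, 0.185], [0.515, -0.746, -0.421, 0.806], [0.0, 0.0, 0.0, 1.0]]
top 421.98046962586346 252.71922364432504 192.817243511911 [[0.011, -1.0, 0.029, -0.073], [-0.991, -0.015, -0.135, 0.534], [0.135, -0.027, -0.99, 1.155], [0.0, 0.0, 0.0, 1.0]]
```

View pics/scene0.png

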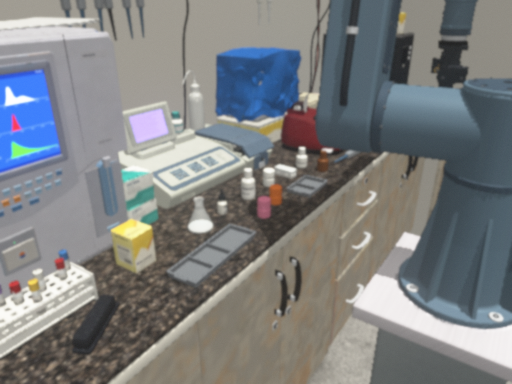

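View pics/top0.png

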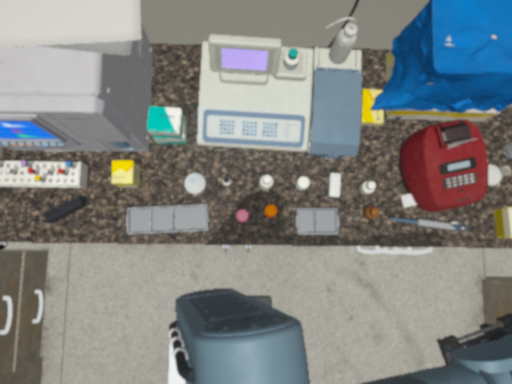

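The top view shows the row, left to right: flask (195,183), dropper (226,182), tall bottle (267,183), pot (303,183), slide box (335,184) and small bottle (368,187). The long tray is at (166,219), the short tray at (317,221), and the carton at (122,172). Look-alikes are pink (242,215) and orange (271,211) for the pot, and brown (371,212) for the small bottle. I'll check these in a crop.

```bash
cat > h.py <<'E'
import numpy as np,cv2
def cloud(f):
    z=np.load(f);d=z["d"];v,u=np.indices(d.shape);
    c=np.stack([(u-z["cx"])/z["fx"]*d,(v-z["cy"])/z["fy"]*d,d],-1)
    E=z["extrinsics"];return (c-E[:3,3])@E[:3,:3],z["p"],d>0
E
python3 - <<'E'
from h import *
for n in("top","scene"):
    P,p,ok=cloud(n+"0.npz")
    tab=ok&(P[...,2]>-.02)&(P[...,2]<.008)&(P[...,0]>.35)&(P[...,0]<.5)&(abs(P[...,1]+.1)<.4)
    print(n,"table z",np.median(P[tab][:,2]))
    m=ok&(P[...,2]>.02)&(P[...,2]<.12)&(P[...,0]>.28)&(P[...,0]<.53)&(P[...,1]>-.5)&(P[...,1]<.45)
    k,l,st,ce=cv2.connectedComponentsWithStats(m.astype(np.uint8))
    for i in range(1,k):
        if st[i,4]<12:continue
        Q=P[l==i];t=Q[:,2].max();T=Q[Q[:,2]>t-.008]
        print(n,np.round(ce[i]).astype(int),st[i,4],"top",round(t,3),"topmid",np.round((T[:,:2].min(0)+T[:,:2].max(0))/2,3),"ext",np.round(np.ptp(T[:,:2],axis=0),3),"min",np.round(Q[:,:2].min(0),3),"max",np.round(Q[:,:2].max(0),3),p[l==i].mean(0).astype(int))
P,p,ok=cloud("top0.npz")
# trays
g=p.astype(int);m=ok&(P[...,2]>-.005)&(P[...,2]<.02)&(g.min(-1)>110)&(P[...,0]>.25)&(P[...,0]<.42)
k,l,st,ce=cv2.connectedComponentsWithStats(m.astype(np.uint8))
for i in range(1,k):
    if st[i,4]>300:
        Q=P[l==i];r=cv2.minAreaRect((Q[:,:2]*1000).astype(np.float32));print("tray",ce[i],r,np.percentile(Q[:,2],[5,50,95]))
a=cv2.resize(p[150:250,110:390],None,fx=2.8,fy=2.8,interpolation=3)
s=np.load("scene0.npz")["p"];b=cv2.resize(s[135:275,160:340],None,fx=2.2,fy=2.2,interpolation=3)
o=np.zeros((a.shape[0]+b.shape[0],a.shape[1],3),np.uint8);o[:a.shape[0]]=a;o[a.shape[0]:,:b.shape[1]]=b
print(o.shape);cv2.imwrite("pics/crop0.png",o)
E
```

```text
top table z -0.0004989359618730767
top [ 75 203] 169 top 0.037 topmid [0.498 0.432] ext [0.037 0.036] min [0.475 0.411] max [0.52 0.45] [57 53 52]
top [403 201] 21 top 0.034 topmid [ 0.516 -0.495] ext [0.023 0.009] min [ 0.505 -0.5  ] max [ 0.529 -0.491] [192 197 199]
top [270 210] 127 top 0.053 topmid [ 0.488 -0.116] ext [0.031 0.031] min [ 0.47  -0.131] max [ 0.504 -0.098] [ 14  98 171]
top [371 212] 151 top 0.071 topmid [ 0.486 -0.403] ext [0.017 0.02 ] min [ 0.469 -0.419] max [ 0.504 -0.384] [ 48  78 117]
top [242 215] 122 top 0.055 topmid [ 0.473 -0.035] ext [0.031 0.031] min [ 0.456 -0.05 ] max [ 0.488 -0.02 ] [125 107 171]
scene table z 0.0011928615341015127
scene [322 159] 142 top 0.068 topmid [ 0.485 -0.405] ext [0.02  0.021] min [ 0.467 -0.499] max [ 0.514 -0.383] [ 57  75 105]
scene [269 198] 373 top 0.053 topmid [ 0.478 -0.077] ext [0.047 0.111] min [ 0.454 -0.132] max [ 0.501 -0.018] [ 81  91 154]
scene [105 303] 294 top 0.035 topmid [0.496 0.43 ] ext [0.04 0.04] min [0.475 0.41 ] max [0.516 0.45 ] [60 59 59]
(588, 784, 3)
```

View pics/crop0.png

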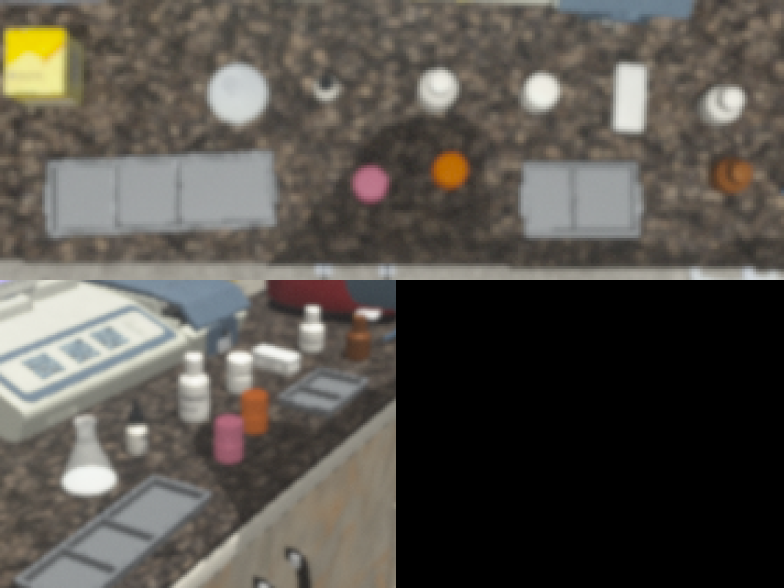

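The crop confirms the choices. The slide box, pot (full-width lid), tall and small white bottles and dropper are all in the rear row. Pink, orange and brown are the decoys. Next I'll measure the row itself and the trays.

Run:
```python
from h import *
for n in("top","scene"):
    P,p,ok=cloud(n+"0.npz")
    m=ok&(P[...,2]>.012)&(P[...,2]<.12)&(P[...,0]>.51)&(P[...,0]<.635)&(P[...,1]>-.45)&(P[...,1]<.4)
    k,l,st,ce=cv2.connectedComponentsWithStats(m.astype(np.uint8))
    for i in range(1,k):
        if st[i,4]<12:continue
        Q=P[l==i];t=np.percentile(Q[:,2],98);T=Q[Q[:,2]>t-.008];r=cv2.minAreaRect((T[:,:2]*1000).astype(np.float32))
        print(n,np.round(ce[i]).astype(int),st[i,4],"top",round(t,3),"topmid",np.round((T[:,:2].min(0)+T[:,:2].max(0))/2,3),"ext",np.round(np.ptp(T[:,:2],axis=0),3),"all",np.round(Q[:,:2].min(0),3),np.round(Q[:,:2].max(0),3),"rect",np.round(r[0]),np.round(r[1]),round(r[2],1))
    g=p.astype(int);m=ok&(P[...,2]>-.006)&(P[...,2]<.022)&(g.min(-1)>95)&(P[...,0]>.4)&(P[...,0]<.53)
    m=cv2.morphologyEx(m.astype(np.uint8),cv2.MORPH_OPEN,np.ones((3,3)))
    k,l,st,ce=cv2.connectedComponentsWithStats(m)
    for i in range(1,k):
        if st[i,4]>250:
            Q=P[l==i];r=cv2.minAreaRect((Q[:,:2]*1000).astype(np.float32));print(n,"tray",ce[i],r,np.percentile(Q[:,2],[5,50,95]))
    m=ok&(P[...,2]>.03)&(P[...,0]>.6)&(P[...,0]<.72)&(P[...,1]>-.4)&(P[...,1]<.25)
    for y in np.arange(-.4,.25,.05):
        q=m&(abs(P[...,1]-y)<.025)
        if q.any(): print("behind",round(y,2),np.round(P[q][:,0].min(),3),np.round(np.percentile(P[q][:,2],[50,98]),3))
```

```text
top [125 173] 689 top 0.086 topmid [0.584 0.291] ext [0.062 0.057] all [0.551 0.263] [0.615 0.32 ] rect [584. 291.] [56. 62.] 89.7
top [194 182] 269 top 0.078 topmid [0.568 0.103] ext [0.023 0.019] all [0.538 0.074] [0.594 0.132] rect [568. 103.] [22. 19.] 1.2
top [334 184] 247 top 0.028 topmid [ 0.567 -0.301] ext [0.066 0.031] all [ 0.533 -0.316] [ 0.6   -0.285] rect [ 567. -301.] [29. 67.] 86.7
top [265 181] 169 top 0.088 topmid [ 0.569 -0.102] ext [0.02  0.019] all [ 0.55  -0.119] [ 0.588 -0.083] rect [ 569. -102.] [20. 19.] 0.4
top [226 180] 65 top 0.063 topmid [0.571 0.011] ext [0.003 0.003] all [ 0.559 -0.001] [0.584 0.022] rect [571.  11.] [2. 3.] 3.3
top [302 183] 136 top 0.052 topmid [ 0.568 -0.206] ext [0.032 0.031] all [ 0.551 -0.222] [ 0.584 -0.19 ] rect [ 568. -207.] [30. 32.] 45.7
top [367 187] 153 top 0.068 topmid [ 0.561 -0.395] ext [0.02  0.019] all [ 0.542 -0.412] [ 0.579 -0.376] rect [ 561. -395.] [18. 19.] 43.4
top tray [166.91810891 218.88349515] ((460.29827880859375, 178.57431030273438), (85.5186538696289, 240.99887084960938), 3.302316427230835) [-0.00237022  0.
[... 1437 characters left out ...]
 ((468.5231628417969, -253.71046447753906), (92.24170684814453, 129.91481018066406), 1.606728434562683) [0.00267642 0.00623608 0.01565392]
scene tray [210.4546292  253.36020267] ((469.7587585449219, 164.26449584960938), (94.09944152832031, 257.6366271972656), 3.1624677181243896) [0.00230395 0.00476148 0.01521667]
behind -0.35 0.638 [0.09  0.108]
behind -0.3 0.632 [0.083 0.107]
behind -0.25 0.636 [0.075 0.106]
behind -0.2 0.645 [0.068 0.102]
behind -0.15 0.656 [0.065 0.081]
behind -0.1 0.658 [0.065 0.081]
behind -0.05 0.659 [0.065 0.081]
behind -0.0 0.658 [0.064 0.08 ]
behind 0.05 0.658 [0.063 0.077]
behind 0.1 0.667 [0.055 0.075]
behind 0.15 0.677 [0.093 0.137]
behind 0.2 0.679 [0.092 0.136]
```

Both views agree on the positions and heights to within about 3 mm. I'll move towards the slide box, with a stop for a wrist view over the short tray.

```bash
cat > to.py <<'E'
import sys,numpy as np
from plant import arm
# usage: to.py x y z psi : tool-axis shift (cm) after turning first
s=arm.observe();q=s["eef_rot"];p=np.array(s["eef_pos"]);psi=2*np.arctan2(q[2],q[1])
def w(a):return (a+np.pi)%(2*np.pi)-np.pi
print("t",round(s["time_s"],2),"tcp",p.round(4),"psi",round(w(psi),3),"q",np.round(q,3),"j6",round(s["joint_positions"][5],2),"open",round(s["opening"]*8.8,2),"gf",round(s["gripper_force"],1),"F",np.round(s["wrist_force"],1))
a=sys.argv[1:]
while len(a)>=4:
    x,y,z,t=map(float,a[:4]);a=a[4:];d=np.array([x,y,z])-p;c,n=np.cos(t),np.sin(t)
    print("turn",round(-w(t-psi),3),"then shift cm x,y,z",np.round([100*(c*d[0]+n*d[1]),100*(n*d[0]-c*d[1]),-100*d[2]],2));p=np.array([x,y,z]);psi=t
E
python3 - <<'E'
from h import *
for n in("top","scene"):
    P,p,ok=cloud(n+"0.npz")
    m=ok&(P[...,2]>.072)&(P[...,2]<.3)&(abs(P[...,0]-.561)<.12)&(abs(P[...,1]+.395)<.13)
    Q=P[m]-[.561,-.395,0];r=np.hypot(Q[:,0],Q[:,1]);a=np.degrees(np.arctan2(Q[:,1],Q[:,0]))
    for b in range(-180,180,15):
        s=(a>=b)&(a<b+15)&(r<.125)&(r>.03)
        if s.any():print(n,b,"rmin",r[s].min().round(3),"z",Q[s][:,2].max().round(3))
E
python3 -m inch '[[8.8,0,0,0,0.167],[8.8,0,0,0,0.167],[8.8,2.6,-2.6,0,0],[8.8,2.6,-2.6,0,0],[8.8,2.6,-2.6,0,0],[8.8,2.6,-2.6,0,0],[8.8,2.6,-2.6,0,0],[8.8,2.6,-2.6,0,0],[8.8,2.6,-2.6,0,0],[8.8,2.6,-2.6,0,0],[8.8,0,0,0,0],[8.8,0,0,0,0]]'
python3 - <<'E'
from plant import arm
import cv2,numpy as np
m=arm.camera_model("wrist");p,d=arm.capture("wrist");cv2.imwrite("pics/w1.png",p);np.savez("w1.npz",p=p,d=d,**{k:np.array(v) for k,v in m.items()})
E
python3 to.py
```

```text
top -90 rmin 0.117 z 0.084
top -75 rmin 0.115 z 0.087
top -60 rmin 0.118 z 0.081
top 15 rmin 0.095 z 0.102
top 30 rmin 0.097 z 0.095
top 45 rmin 0.121 z 0.077
scene -90 rmin 0.117 z 0.09
scene -75 rmin 0.113 z 0.097
scene -60 rmin 0.122 z 0.084
scene 15 rmin 0.094 z 0.099
scene 30 rmin 0.09 z 0.097
scene 45 rmin 0.119 z 0.078
time_s: 1.6
eef_pos: [0.3961, -0.3355, 0.2384]
eef_rot: [-0.0, 1.0, 0.0, -0.0]
wrist_force: [0.4, 0.5, 0.2]
opening: 0.999
gripper_force: 0.0
t 1.65 tcp [ 0.3959 -0.3358  0.2385] psi -0.001 q [-0.  1. -0. -0.] j6 0.64 open 8.82 gf 0.0 F [ 0.8 -0.2 -0. ]
```

View pics/w1.png

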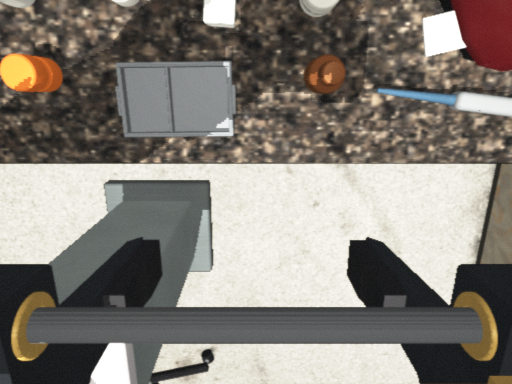

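The wrist view shows the short tray at px (118–234, 62–137) with its divider at u≈170, so the smaller compartment is on the left (+y). The orange decoy is at (30,73) and the brown one at (325,74). I'll measure the tray from its rim and then go over the slide box.

```bash
cat > tray.py <<'E'
from h import *
import sys
def tray(f,x0,x1,y0,y1):
    P,p,ok=cloud(f);g=p.astype(int)
    m=ok&(np.ptp(g,axis=-1)<25)&(P[...,0]>x0)&(P[...,0]<x1)&(P[...,1]>y0)&(P[...,1]<y1)
    fl=m&(P[...,2]<.008)&(P[...,2]>-.004)&(g.min(-1)>90)
    r=m&(P[...,2]>.010)&(P[...,2]<.02)
    for n,k in(("floor",fl),("rim",r)):
        Q=P[k]
        if len(Q)<20: print(n,len(Q));continue
        R=cv2.minAreaRect((Q[:,:2]*1000).astype(np.float32));print(n,k.sum(),np.round(R[0],1),np.round(R[1],1),round(R[2],2),"z",np.median(Q[:,2]).round(4))
    # divider lines: rim histogram along y
    Q=P[r]
    if len(Q)>20:
        h,e=np.histogram(Q[:,1],bins=np.arange(y0,y1,.003));print([(round(e[i]+.0015,4),int(h[i])) for i in range(len(h)) if h[i]>12])
        h,e=np.histogram(Q[:,0],bins=np.arange(x0,x1,.003));print("x",[(round(e[i]+.0015,4),int(h[i])) for i in range(len(h)) if h[i]>12])
tray(sys.argv[1],*map(float,sys.argv[2:6]))
E
python3 tray.py w1.npz .41 .515 -.33 -.18
python3 to.py .567 -.301 .2 0 .567 -.301 .016 0
python3 -m inch '[[6,3.4,-0.7,0.4,0],[6,3.4,-0.7,0.4,0],[6,3.4,-0.7,0.4,0],[6,3.4,-0.7,0.4,0],[6,1.7,-0.35,0.4,0],[6,0,0,0,0],[6,0,0,0,0]]'
python3 - <<'E'
from plant import arm
import cv2,numpy as np
m=arm.camera_model("wrist");p,d=arm.capture("wrist");cv2.imwrite("pics/w2.png",p);np.savez("w2.npz",p=p,d=d,**{k:np.array(v) for k,v in m.items()})
from h import *
P,p,ok=cloud("w2.npz")
m=ok&(P[...,2]>.018)&(P[...,2]<.035)&(abs(P[...,0]-.567)<.05)&(abs(P[...,1]+.301)<.04)
print(cv2.minAreaRect((P[m][:,:2]*1000).astype(np.float32)),np.median(P[m][:,2]),P[m].mean(0))
E
python3 to.py .567 -.301 .016 0
```

```text
floor 6463 [ 462.5 -255.4] [101.5 148.2] 0.16 z 0.0036
rim 2229 [ 460.8 -254.8] [ 75.6 124.1] 0.78 z 0.0144
[(np.float64(-0.3165), 59), (np.float64(-0.3135), 156), (np.float64(-0.3105), 212), (np.float64(-0.3075), 38), (np.float64(-0.3045), 24), (np.float64(-0.3015), 30), (np.float64(-0.2985), 31), (np.float64(-0.2955), 33), (np.float64(-0.2925), 31), (np.float64(-0.2895), 33), (np.float64(-0.2865), 30), (np.float64(-0.2835), 31), (np.float64(-0.2805), 30), (np.float64(-0.2775), 29), (np.float64(-0.2745), 30), (np.float64(-0.2715), 26), (np.float64(-0.2685), 30), (np.float64(-0.2655), 30), (np.float64(-0.2625), 29), (np.float64(-0.2595), 30), (np.float64(-0.2565), 23), (np.float64(-0.2535), 31), (np.float64(-0.2505), 54), (np.float64(-0.2475), 234), (np.float64(-0.2445), 36), (np.float64(-0.2415), 29), (np.float64(-0.2385), 30), (np.float64(-0.2355), 26), (np.float64(-0.2325), 32), (np.float64(-0.2295), 26), (np.float64(-0.2265), 29), (np.float64(-0.2235), 29), (np.float64(-0.2205), 30), (np.float64(-0.2175), 30), (np.float64(-0.2145), 28), (np.float64(-0.2115), 29), (np.float64(-0.2
[... 822 characters left out ...]
), 146)]
t 1.65 tcp [ 0.3959 -0.3358  0.2385] psi -0.001 q [-0.  1. -0. -0.] j6 0.64 open 8.82 gf 0.0 F [ 0.8 -0.2 -0. ]
turn -0.001 then shift cm x,y,z [17.11 -3.48  3.85]
turn -0.0 then shift cm x,y,z [ 0.   0.  18.4]
time_s: 2.52
eef_pos: [0.5484, -0.3045, 0.2187]
eef_rot: [-0.0, 1.0, -0.001, -0.0]
wrist_force: [0.2, 0.0, -0.1]
opening: 0.683
gripper_force: 0.0
((565.4505615234375, -304.93798828125), (29.39452362060547, 66.81330871582031), 86.47797393798828) 0.026033537639333255 [ 0.5667246  -0.30486136  0.02596055]
t 2.58 tcp [ 0.5484 -0.3045  0.2189] psi -0.001 q [ 0.     1.    -0.001 -0.   ] j6 0.88 open 5.98 gf 0.0 F [-0.5 -0.1  0.3]
turn -0.001 then shift cm x,y,z [ 1.86 -0.35 20.29]
```

View pics/w2.png

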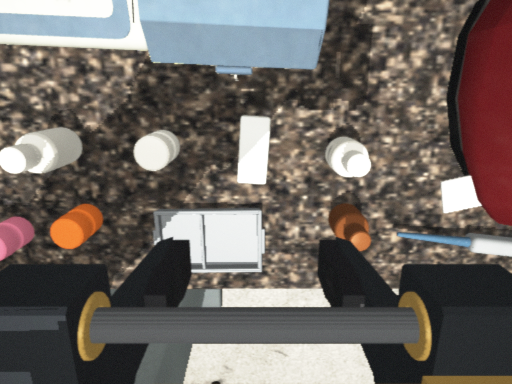

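The wrist view shows the box at px (254,150), tilted about −3.5°, with its top at 26 mm and centred near (0.566, −0.303). The pot is at (157,150), the small bottle at (347,157) and the tall bottle at (45,150). Now I'll descend and grip.

```bash
python3 -m inch '[[5,0.9,-0.1,0,0.06],[5,0.85,-0.1,0,0],[5,0,0,4,0],[5,0,0,4,0],[5,0,0,4,0],[5,0,0,3,0],[5,0,0,2,0],[5,0,0,2,0],[5,0,0,1,0],[5,0,0,0.5,0],[5,0,0,0,0],[2.4,0,0,0,0],[2.4,0,0,0,0],[2.4,0,0,0,0],[2.4,0,0,0,0]]' 20; python3 to.py
```

```text
time_s: 4.45
eef_pos: [0.5674, -0.3027, 0.0143]
eef_rot: [0.0, 1.0, -0.03, 0.0]
wrist_force: [-0.2, 0.3, 3.9]
opening: 0.326
gripper_force: 20.0
t 4.45 tcp [ 0.5674 -0.3027  0.0143] psi -0.06 q [ 0.    1.   -0.03  0.  ] j6 0.96 open 2.87 gf 20.0 F [-0.2  0.3  3.9]
```

```bash
python3 -m inch '[[2.4,0,0,-1,0],[2.4,0,0,-3,0],[2.4,0,0,-4.5,0],[2.4,0,0,-5,0],[2.4,0,0,-5,0],[2.4,0,0,-4,-0.06],[2.4,-2,-4,0,0],[2.4,-2,-4,0,0],[2.4,-2,-4,0,0],[2.4,-2,-4,0,0],[2.4,-2,-4,0,0],[2.4,-2,-4,0,0],[2.4,-2,-4,0,0],[2.4,-2,-4,0,0],[2.4,-1.5,-4,0,0],[2.4,-1,-4,0,0],[2.4,0,-4,0,0],[2.4,0,-4,0,0],[2.4,0,0,0,0],[2.4,0,0,0,0]]'
python3 - <<'E'
from plant import arm
import cv2,numpy as np
m=arm.camera_model("wrist");p,d=arm.capture("wrist");cv2.imwrite("pics/w3.png",p);np.savez("w3.npz",p=p,d=d,**{k:np.array(v) for k,v in m.items()})
E
python3 tray.py w3.npz .40 .52 .05 .31; python3 to.py
```

```text
time_s: 6.95
eef_pos: [0.3818, 0.1774, 0.2387]
eef_rot: [0.0, 1.0, 0.0, -0.0]
wrist_force: [-0.8, -0.0, -1.2]
opening: 0.326
gripper_force: 20.0
floor 14110 [460.4 180. ] [259.9 119. ] 89.96 z 0.0035
rim 3604 [460.8 174.1] [ 75.8 234.1] 3.44 z 0.0144
[(np.float64(0.0575), 46), (np.float64(0.0605), 137), (np.float64(0.0635), 227), (np.float64(0.0665), 126), (np.float64(0.0695), 31), (np.float64(0.0725), 32), (np.float64(0.0755), 34), (np.float64(0.0785), 26), (np.float64(0.0815), 29), (np.float64(0.0845), 29), (np.float64(0.0875), 34), (np.float64(0.0905), 32), (np.float64(0.0935), 29), (np.float64(0.0965), 29), (np.float64(0.0995), 32), (np.float64(0.1025), 32), (np.float64(0.1055), 31), (np.float64(0.1085), 27), (np.float64(0.1115), 31), (np.float64(0.1145), 31), (np.float64(0.1175), 30), (np.float64(0.1205), 36), (np.float64(0.1235), 28), (np.float64(0.1265), 31), (np.float64(0.1295), 27), (np.float64(0.1325), 31), (np.float64(0.1355), 32), (np.float64(0.1385), 32), (np.float64(0.1415), 30), (np.float64(0.1445), 27), (np.float64(0.1475), 28), (np.float64(0.1505), 29), (np.float64(0
[... 1416 characters left out ...]
(0.4375), 50), (np.float64(0.4405), 63), (np.float64(0.4435), 62), (np.float64(0.4465), 56), (np.float64(0.4495), 58), (np.float64(0.4525), 64), (np.float64(0.4555), 73), (np.float64(0.4585), 69), (np.float64(0.4615), 71), (np.float64(0.4645), 70), (np.float64(0.4675), 70), (np.float64(0.4705), 62), (np.float64(0.4735), 64), (np.float64(0.4765), 65), (np.float64(0.4795), 66), (np.float64(0.4825), 62), (np.float64(0.4855), 60), (np.float64(0.4885), 130), (np.float64(0.4915), 262), (np.float64(0.4945), 318), (np.float64(0.4975), 310), (np.float64(0.5005), 243), (np.float64(0.5035), 87)]
t 7.0 tcp [0.382  0.177  0.2387] psi -0.001 q [ 0.  1. -0. -0.] j6 1.72 open 2.84 gf 20.0 F [ 0.3 -0.2 -0.8]
```

View pics/w3.png

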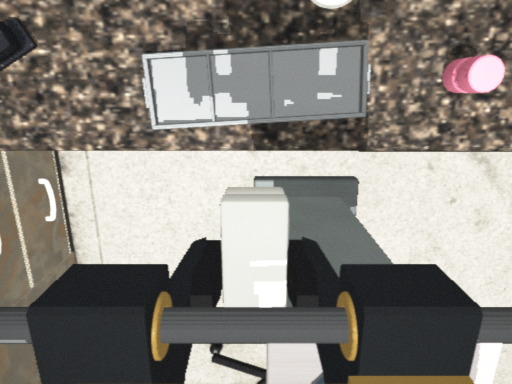

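The wrist view shows the long tray at px (145–370, 40–128), with its long compartment on the right (272–368). The box is held level. The tray centre is (0.461, 0.1745) with yaw 0.06, matching both dividers. The flask foot is at (332,0).

```bash
python3 -m inch '[[2.4,0,0,0,-0.181],[2.4,0,0,0,-0.181],[2.4,0,0,0,-0.181],[2.4,0,0,0,-0.181],[2.4,0,0,0,-0.181],[2.4,0,0,0,-0.181],[2.4,0,0,0,-0.181],[2.4,0,0,0,-0.181],[2.4,0,0,0,-0.181],[2.4,0,0,0,0]]'; python3 to.py .457 .1116 .10 1.63 .457 .1116 .0175 1.63
```

```text
time_s: 8.25
eef_pos: [0.3823, 0.1766, 0.2388]
eef_rot: [0.0, 0.688, 0.726, -0.0]
wrist_force: [-1.0, -0.4, -1.4]
opening: 0.327
gripper_force: 20.0
t 8.25 tcp [0.3823 0.1766 0.2388] psi 1.625 q [ 0.     0.688  0.726 -0.   ] j6 0.1 open 2.88 gf 20.0 F [-1.  -0.4 -1.4]
turn -0.005 then shift cm x,y,z [-6.93  7.07 13.88]
turn -0.0 then shift cm x,y,z [0.   0.   8.25]
```

```bash
python3 -m inch '[[2.4,-2.3,2.3,0,-0.005],[2.4,-2.3,2.4,0,0],[2.4,-2.3,2.4,2,0],[2.4,0,0,4,0],[2.4,0,0,4,0],[2.4,0,0,4,0],[2.4,0,0,2.4,0],[2.4,0,0,0,0]]'; python3 to.py .457 .1116 .0175 1.63
```

```text
time_s: 9.25
eef_pos: [0.4555, 0.1125, 0.0731]
eef_rot: [-0.002, 0.686, 0.728, -0.002]
wrist_force: [-0.1, -0.6, -0.5]
opening: 0.327
gripper_force: 20.0
t 9.25 tcp [0.4555 0.1125 0.0731] psi 1.629 q [-0.002  0.686  0.728 -0.002] j6 -0.07 open 2.88 gf 20.0 F [-0.1 -0.6 -0.5]
turn -0.001 then shift cm x,y,z [-0.1   0.14  5.56]
```

```bash
python3 -m inch '[[2.4,-0.1,0.1,2,0],[2.4,0,0,1.8,0],[2.4,0,0,1,0],[2.4,0,0,0.4,0],[2.4,0,0,0.3,0],[2.4,0,0,0,0],[2.4,0,0,0,0]]'; python3 to.py .457 .1116 .0175 1.63
```

```text
time_s: 10.12
eef_pos: [0.4586, 0.1123, 0.0201]
eef_rot: [0.0, 0.684, 0.729, 0.0]
wrist_force: [0.6, 0.2, -1.4]
opening: 0.327
gripper_force: 20.0
t 10.12 tcp [0.4586 0.1123 0.0201] psi 1.634 q [0.    0.684 0.729 0.   ] j6 -0.08 open 2.88 gf 20.0 F [ 0.6  0.2 -1.4]
turn 0.004 then shift cm x,y,z [-0.06 -0.16  0.26]
```

```bash
python3 -m inch '[[2.4,0,0,0.13,0],[2.4,0,0,0.12,0],[2.4,0,0,0,0],[3.2,0,0,0,0],[3.8,0,0,0,0],[4.2,0,0,0,0],[4.2,0,0,0,0],[4.2,0,0,-1,0],[4.2,0,0,-3,0],[4.2,0,0,-4,0],[4.2,0,0,-5,0],[4.2,0,0,-5,0],[4.2,0,0,0,0],[4.2,0,0,0,0]]'; python3 to.py
python3 - <<'E'
from plant import arm
from h import *
m=arm.camera_model("top");p,d=arm.capture("top");np.savez("t1.npz",p=p,d=d,**{k:np.array(v) for k,v in m.items()})
P,p,ok=cloud("t1.npz")
m=ok&(P[...,2]>.022)&(P[...,2]<.04)&(abs(P[...,0]-.46)<.04)&(abs(P[...,1]-.12)<.06)
print(cv2.minAreaRect((P[m][:,:2]*1000).astype(np.float32)),np.median(P[m][:,2]))
E
```

```text
time_s: 11.88
eef_pos: [0.4579, 0.1122, 0.1972]
eef_rot: [0.0, 0.684, 0.729, 0.0]
wrist_force: [0.4, 0.3, -0.6]
opening: 0.477
gripper_force: 0.0
t 11.88 tcp [0.4579 0.1122 0.1972] psi 1.634 q [0.    0.684 0.729 0.   ] j6 -0.08 open 4.19 gf 0.0 F [ 0.4  0.3 -0.6]
((460.0892028808594, 92.23524475097656), (27.907522201538086, 28.658559799194336), 89.94357299804688) 0.027545288530642024
```

```bash
python3 - <<'E'
from h import *
for f in("w2.npz","top0.npz","scene0.npz"):
    P,p,ok=cloud(f)
    for n,x,y,lo,hi in(("tall",.569,-.102,.078,.095),("tallbody",.569,-.102,.03,.066),("pot",.568,-.206,.044,.06),("small",.561,-.395,.058,.075),("smallbody",.561,-.395,.02,.046)):
        m=ok&(P[...,2]>lo)&(P[...,2]<hi)&(np.hypot(P[...,0]-x,P[...,1]-y)<.035)
        Q=P[m]
        if len(Q)>5:print(f,n,len(Q),((np.percentile(Q,2,0)+np.percentile(Q,98,0))/2).round(4),"ext",np.ptp(Q,0).round(3),cv2.minEnclosingCircle((Q[:,:2]*1000).astype(np.float32)))
E
python3 to.py .567 -.103 .2 1.634  .567 -.103 .031 1.634
```

```text
w2.npz tall 698 [ 0.5684 -0.1065  0.0832] ext [0.022 0.023 0.011] ((567.7032470703125, -106.11285400390625), 12.019174575805664)
w2.npz tallbody 1382 [ 0.569  -0.1108  0.0476] ext [0.038 0.034 0.036] ((568.05712890625, -106.16741943359375), 19.04543113708496)
w2.npz pot 1036 [ 0.5675 -0.2108  0.0488] ext [0.033 0.033 0.009] ((567.2731323242188, -210.41175842285156), 16.7477970123291)
w2.npz small 485 [ 0.56   -0.3978  0.0634] ext [0.021 0.021 0.011] ((559.2467651367188, -398.2075500488281), 10.925636291503906)
w2.npz smallbody 710 [ 0.5603 -0.3964  0.0328] ext [0.035 0.035 0.025] ((559.556396484375, -398.0425109863281), 17.96419334411621)
top0.npz tall 52 [ 0.5689 -0.1016  0.0844] ext [0.02  0.019 0.01 ] ((568.8372802734375, -101.60701751708984), 10.623333930969238)
top0.npz tallbody 97 [ 0.5686 -0.1012  0.0464] ext [0.038 0.036 0.03 ] ((568.9292602539062, -102.00174713134766), 19.188772201538086)
top0.npz pot 107 [ 0.5682 -0.2068  0.0484] ext [0.032 0.031 0.008] ((568.4435424804688, -206.83326721191406), 16.67311668395996)
top0.npz small 44 [ 0.5604 -0.3949  0.0636] ext [0.02  0.019
[... 389 characters left out ...]
t [0.034 0.036 0.035] ((565.1486206054688, -99.96475219726562), 18.67061424255371)
scene0.npz pot 58 [ 0.5652 -0.2056  0.0483] ext [0.032 0.034 0.009] ((566.049560546875, -208.61087036132812), 19.044757843017578)
scene0.npz small 24 [ 0.5568 -0.393   0.0636] ext [0.018 0.02  0.011] ((556.5592041015625, -392.65478515625), 10.648818969726562)
scene0.npz smallbody 90 [ 0.5566 -0.3905  0.033 ] ext [0.033 0.036 0.026] ((556.9349975585938, -395.24102783203125), 19.002044677734375)
t 11.93 tcp [0.4574 0.1122 0.1963] psi 1.634 q [-0.001  0.684  0.729 -0.001] j6 -0.08 open 4.2 gf 0.0 F [ 0.6 -0.2  0. ]
turn -0.0 then shift cm x,y,z [-22.17   9.58  -0.37]
turn -0.0 then shift cm x,y,z [ 0.   0.  16.9]
```

```bash
python3 -m inch '[[7,-1.8,0.7,0,0],[7,-3.4,1.5,0,0],[7,-3.4,1.5,0,0],[7,-3.4,1.5,0,0],[7,-3.4,1.5,0,0],[7,-3.4,1.5,0,0],[7,-2.2,1,0,0],[7,-1.2,0.5,0,0],[7,0,0,0,0],[7,0,0,0,0]]'; python3 to.py .568 -.104 .12 1.634  .568 -.104 .031 1.634
```

```text
time_s: 13.18
eef_pos: [0.5686, -0.1022, 0.197]
eef_rot: [-0.0, 0.684, 0.729, -0.0]
wrist_force: [-0.6, 0.8, -0.4]
opening: 0.793
gripper_force: 0.0
t 13.18 tcp [ 0.5686 -0.1022  0.197 ] psi 1.635 q [-0.     0.684  0.729 -0.   ] j6 -0.45 open 6.98 gf 0.0 F [-0.6  0.8 -0.4]
turn 0.001 then shift cm x,y,z [-0.17 -0.07  7.7 ]
turn -0.0 then shift cm x,y,z [0.  0.  8.9]
```

```bash
python3 -m inch '[[6.5,-0.2,0,2,0],[6.5,0,0,3.5,0],[6.5,0,0,3.5,0],[6.5,0,0,3,0],[6.5,0,0,2,0],[6.5,0,0,1.5,0],[6.5,0,0,1.1,0],[6.5,0,0,0,0],[4.5,0,0,0,0],[3.3,0,0,0,0],[3.3,0,0,0,0],[3.3,0,0,0,0],[3.3,0,0,0,0]]' 20; python3 to.py
```

```text
time_s: 14.8
eef_pos: [0.5695, -0.1054, 0.0317]
eef_rot: [0.0, 0.684, 0.729, 0.0]
wrist_force: [-1.9, 0.5, 4.5]
opening: 0.423
gripper_force: 20.0
t 14.8 tcp [ 0.5695 -0.1054  0.0317] psi 1.634 q [0.    0.684 0.729 0.   ] j6 -0.45 open 3.73 gf 20.0 F [-1.9  0.5  4.5]
```

```bash
python3 -m inch '[[3.3,0,0,-0.5,0],[3.3,0,0,-1.5,0],[3.3,0,0,-3,0],[3.3,0,0,-4,0],[3.3,0,0,-4,0],[3.3,0,0,-2,0],[3.3,0,0,0,0]]'; python3 to.py .460 .192 .18 1.634
```

```text
time_s: 15.68
eef_pos: [0.5705, -0.1057, 0.184]
eef_rot: [0.002, 0.684, 0.729, 0.001]
wrist_force: [0.0, -0.9, -0.9]
opening: 0.421
gripper_force: 20.0
t 15.68 tcp [ 0.5705 -0.1057  0.184 ] psi 1.634 q [0.002 0.684 0.729 0.001] j6 -0.45 open 3.71 gf 20.0 F [ 0.  -0.9 -0.9]
turn -0.0 then shift cm x,y,z [30.41 -9.14  0.4 ]
```

```bash
python3 -m inch '[[3.3,1.5,-0.4,0,0],[3.3,2.8,-0.8,0,0],[3.3,3.6,-1.1,0,0],[3.3,3.6,-1.1,0,0],[3.3,3.6,-1.1,0,0],[3.3,3.6,-1.1,0,0],[3.3,3.6,-1.1,0,0],[3.3,3.6,-1.1,0,0],[3.3,2.8,-0.8,0,0],[3.3,1.6,-0.5,0,0],[3.3,0,0,0,0],[3.3,0,0,0,0]]'; python3 to.py .460 .192 .0357 1.634
```

```text
time_s: 17.18
eef_pos: [0.4593, 0.1909, 0.1809]
eef_rot: [-0.0, 0.685, 0.729, -0.0]
wrist_force: [-0.2, -1.8, -0.8]
opening: 0.421
gripper_force: 20.0
t 17.18 tcp [0.4593 0.1909 0.1809] psi 1.633 q [-0.     0.685  0.729 -0.   ] j6 0.09 open 3.7 gf 20.0 F [-0.2 -1.8 -0.8]
turn -0.001 then shift cm x,y,z [ 0.11  0.07 14.52]
```

```bash
python3 -m inch '[[3.3,0.1,0,2,0],[3.3,0,0,3.5,0],[3.3,0,0,3.5,0],[3.3,0,0,2.5,0],[3.3,0,0,1.5,0],[3.3,0,0,0.8,0],[3.3,0,0,0.4,0],[3.3,0,0,0,0],[3.3,0,0,0,0]]'; python3 to.py .460 .192 .0347 1.634
```

```text
time_s: 18.3
eef_pos: [0.4598, 0.1926, 0.0399]
eef_rot: [0.0, 0.684, 0.729, 0.001]
wrist_force: [0.2, 0.0, -0.4]
opening: 0.426
gripper_force: 20.0
t 18.3 tcp [0.4598 0.1926 0.0399] psi 1.634 q [0.    0.684 0.729 0.001] j6 0.09 open 3.75 gf 20.0 F [ 0.2  0.  -0.4]
turn -0.0 then shift cm x,y,z [-0.06  0.02  0.52]
```

```bash
python3 -m inch '[[3.3,0,0,0.2,0],[3.3,0,0,0.15,0],[3.3,0,0,0.1,0],[3.3,0,0,0.05,0],[3.3,0,0,0,0]]'; python3 to.py .460 .192 .0347 1.634
```

```text
time_s: 18.92
eef_pos: [0.4592, 0.1925, 0.0347]
eef_rot: [-0.0, 0.684, 0.729, -0.0]
wrist_force: [-2.7, 0.0, 6.2]
opening: 0.427
gripper_force: 20.0
t 18.93 tcp [0.4592 0.1925 0.0347] psi 1.634 q [-0.     0.684  0.729 -0.   ] j6 0.1 open 3.76 gf 20.0 F [-2.7  0.   6.2]
turn -0.0 then shift cm x,y,z [-0.06  0.08  0.  ]
```

```bash
python3 -m inch '[[4.2,0,0,0,0],[5,0,0,0,0],[6,0,0,0,0],[6,0,0,0,0],[6,0,0,-1.5,0],[6,0,0,-3,0],[6,0,0,-4,0],[6,0,0,-4.5,0],[6,0,0,-4,0],[6,0,0,0,0.181],[6,0,0,0,0.181],[6,0,0,0,0.181],[6,0,0,0,0.181],[6,0,0,0,0.181],[6,0,0,0,0.181],[6,0,0,0,0.181],[6,0,0,0,0.181],[6,0,0,0,0.186],[6,0,0,0,0],[6,0,0,0,0]]'; python3 to.py .56 -.3955 .2 0
python3 - <<'E'
from plant import arm
from h import *
m=arm.camera_model("scene");p,d=arm.capture("scene");cv2.imwrite("pics/s2.png",cv2.resize(p[130:320,120:360],None,fx=2.5,fy=2.5))
E
```

```text
time_s: 21.42
eef_pos: [0.4593, 0.1925, 0.2048]
eef_rot: [-0.0, 1.0, 0.002, 0.0]
wrist_force: [0.4, -0.4, -1.4]
opening: 0.685
gripper_force: 0.0
t 21.43 tcp [0.4593 0.1925 0.2048] psi 0.003 q [-0.     1.     0.002  0.   ] j6 1.73 open 6.03 gf 0.0 F [ 0.4 -0.4 -1.4]
turn 0.003 then shift cm x,y,z [10.07 58.8   0.48]
```

View pics/s2.png

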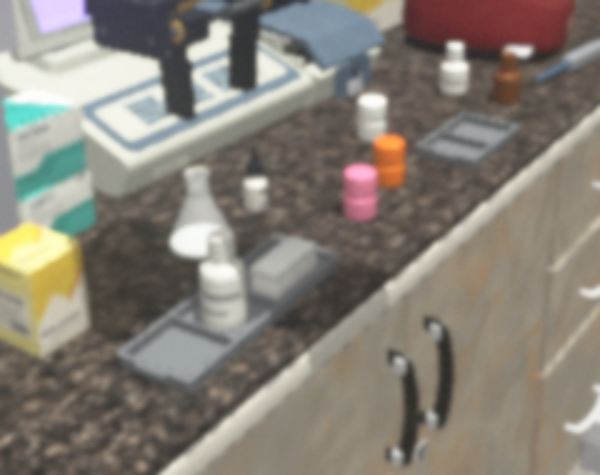

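The crop shows the box lying flat in the long compartment at (285,265), the tall bottle upright in the middle one at (222,290), and the end compartment empty. The flask and carton are untouched. The small bottle is next.

```bash
python3 -m inch '[[6,0.3,2,0,0],[6,0.7,4,0,0],[6,0.7,4,0,0],[6,0.7,4,0,0],[6,0.7,4,0,0],[6,0.7,4,0,0],[6,0.7,4,0,0],[6,0.7,4,0,0],[6,0.7,4,0,0],[6,0.7,4,0,0],[6,0.7,4,0,0],[6,0.7,4,0,0],[6,0.7,4,0,0],[6,0.7,4,0,0],[6,0.4,3,0,0],[6,0.3,1.8,0,0],[6,0,0,0,0],[6,0,0,0,0]]'; python3 to.py .56 -.3955 .023 0
```

```text
time_s: 23.72
eef_pos: [0.56, -0.3948, 0.204]
eef_rot: [-0.0, 1.0, 0.0, -0.0]
wrist_force: [0.6, 0.4, -0.4]
opening: 0.681
gripper_force: 0.0
t 23.73 tcp [ 0.56   -0.3948  0.204 ] psi 0.001 q [-0.  1.  0. -0.] j6 0.78 open 6.0 gf 0.0 F [ 0.6  0.4 -0.4]
turn 0.001 then shift cm x,y,z [ 0.    0.07 18.1 ]
```

```bash
python3 -m inch '[[6,0,0.1,2,0],[6,0,0,4,0],[6,0,0,4,0],[6,0,0,3.5,0],[6,0,0,2,0],[6,0,0,1.5,0],[6,0,0,1,0],[6,0,0,0,0],[4.2,0,0,0,0],[3.1,0,0,0,0],[3.1,0,0,0,0],[3.1,0,0,0,0],[3.1,0,0,0,0]]' 18; python3 to.py
```

```text
time_s: 25.35
eef_pos: [0.5605, -0.397, 0.025]
eef_rot: [0.0, 1.0, -0.0, 0.0]
wrist_force: [-0.1, 0.1, 4.8]
opening: 0.404
gripper_force: 18.0
t 25.35 tcp [ 0.5605 -0.397   0.025 ] psi -0.0 q [ 0.  1. -0.  0.] j6 0.78 open 3.56 gf 18.0 F [-0.1  0.1  4.8]
```

```bash
python3 -m inch '[[3.1,0,0,-0.5,0],[3.1,0,0,-1.5,0],[3.1,0,0,-3,0],[3.1,0,0,-4,0],[3.1,0,0,-4,0],[3.1,0,0,-3,0],[3.1,0,0,0,-0.181],[3.1,0,0,0,-0.181],[3.1,0,0,0,-0.181],[3.1,0,0,0,-0.181],[3.1,0,0,0,-0.181],[3.1,0,0,0,-0.181],[3.1,0,0,0,-0.181],[3.1,0,0,0,-0.181],[3.1,0,0,0,-0.181],[3.1,0,0,0,0]]'; python3 to.py .45 .2545 .185 1.634
```

```text
time_s: 27.35
eef_pos: [0.5601, -0.3965, 0.1849]
eef_rot: [0.0, 0.687, 0.727, 0.0]
wrist_force: [-0.2, -0.9, 0.2]
opening: 0.403
gripper_force: 18.0
t 27.35 tcp [ 0.5601 -0.3965  0.1849] psi 1.627 q [0.    0.687 0.727 0.   ] j6 -0.84 open 3.54 gf 18.0 F [-0.2 -0.9  0.2]
turn -0.007 then shift cm x,y,z [ 6.566e+01 -6.880e+00 -1.000e-02]
```

```bash
python3 -m inch '[[3.1,2,-0.2,0,0],[3.1,4,-0.4,0,0],[3.1,4,-0.4,0,0],[3.1,4,-0.4,0,0],[3.1,4,-0.4,0,0],[3.1,4,-0.4,0,0],[3.1,4,-0.4,0,0],[3.1,4,-0.4,0,0],[3.1,4,-0.4,0,0],[3.1,4,-0.4,0,0],[3.1,4,-0.4,0,0],[3.1,4,-0.4,0,0],[3.1,4,-0.4,0,0],[3.1,4,-0.4,0,0],[3.1,4,-0.4,0,0],[3.1,4,-0.4,0,0],[3.1,2.5,-0.4,0,0],[3.1,1.2,-0.3,0,0],[3.1,0,0,0,0],[3.1,0,0,0,0]]'; python3 to.py .45 .2545 .029 1.634
```

```text
time_s: 29.85
eef_pos: [0.4534, 0.2545, 0.1843]
eef_rot: [0.0, 0.687, 0.727, -0.0]
wrist_force: [0.8, -0.9, -1.3]
opening: 0.402
gripper_force: 18.0
t 29.85 tcp [0.4534 0.2545 0.1843] psi 1.627 q [ 0.     0.687  0.727 -0.   ] j6 0.23 open 3.54 gf 18.0 F [ 0.8 -0.9 -1.3]
turn -0.007 then shift cm x,y,z [ 0.02 -0.34 15.53]
```

```bash
python3 -m inch '[[3.1,0,-0.3,2,0],[3.1,0,0,3.5,0],[3.1,0,0,3.5,0],[3.1,0,0,3,0],[3.1,0,0,1.5,0],[3.1,0,0,1,0],[3.1,0,0,0.4,0],[3.1,0,0,0,0],[3.1,0,0,0,0]]'; python3 to.py .45 .2545 .028 1.634
```

```text
time_s: 30.98
eef_pos: [0.4507, 0.2554, 0.036]
eef_rot: [0.0, 0.686, 0.727, 0.001]
wrist_force: [-0.2, -0.0, -0.2]
opening: 0.404
gripper_force: 18.0
t 30.98 tcp [0.4507 0.2554 0.036 ] psi 1.629 q [0.    0.686 0.727 0.001] j6 0.23 open 3.55 gf 18.0 F [-0.2 -0.  -0.2]
turn -0.005 then shift cm x,y,z [-0.09 -0.08  0.8 ]
```

```bash
python3 -m inch '[[3.1,0,0,0.3,0],[3.1,0,0,0.25,0],[3.1,0,0,0.15,0],[3.1,0,0,0.1,0],[3.1,0,0,0,0]]'; python3 to.py .45 .2545 .028 1.634
```

```text
time_s: 31.6
eef_pos: [0.45, 0.2551, 0.028]
eef_rot: [-0.0, 0.686, 0.727, -0.0]
wrist_force: [-3.3, -2.3, 8.8]
opening: 0.4
gripper_force: 18.0
t 31.6 tcp [0.45   0.2551 0.028 ] psi 1.629 q [-0.     0.686  0.727 -0.   ] j6 0.23 open 3.52 gf 18.0 F [-3.3 -2.3  8.8]
turn -0.005 then shift cm x,y,z [-0.06 -0.01 -0.  ]
```

```bash
python3 -m inch '[[4,0,0,0,0],[5,0,0,0,0],[6,0,0,0,0],[6,0,0,0,0],[6,0,0,-1.5,0],[6,0,0,-3,0],[6,0,0,-4,0],[6,0,0,-4.5,0],[6,0,0,-4,0],[6,0,0,0,0.181],[6,0,0,0,0.181],[6,0,0,0,0.181],[6,0,0,0,0.181],[6,0,0,0,0.181],[6,0,0,0,0.181],[6,0,0,0,0.181],[6,0,0,0,0.181],[6,0,0,0,0.181],[6,0,0,0,0],[6,0,0,0,0]]'; python3 to.py .568 -.208 .195 0
```

```text
time_s: 34.1
eef_pos: [0.4502, 0.2552, 0.1978]
eef_rot: [-0.0, 1.0, 0.002, 0.0]
wrist_force: [0.6, -0.3, -0.1]
opening: 0.682
gripper_force: 0.0
t 34.1 tcp [0.4502 0.2552 0.1978] psi 0.003 q [-0.     1.     0.002  0.   ] j6 1.85 open 6.0 gf 0.0 F [ 0.6 -0.3 -0.1]
turn 0.003 then shift cm x,y,z [11.78 46.32  0.28]
```

```bash
python3 -m inch '[[6,0.5,2,0,0],[6,1,4,0,0],[6,1,4,0,0],[6,1,4,0,0],[6,1,4,0,0],[6,1,4,0,0],[6,1,4,0,0],[6,1,4,0,0],[6,1,4,0,0],[6,1,4,0,0],[6,1,4,0,0],[6,0.8,2.5,0,0],[6,0.5,1.8,0,0],[6,0,0,0,0],[6,0,0,0,0]]'; python3 to.py .568 -.208 .017 0
```

```text
time_s: 35.98
eef_pos: [0.5678, -0.2069, 0.1971]
eef_rot: [-0.0, 1.0, 0.0, -0.0]
wrist_force: [0.4, -0.4, 0.3]
opening: 0.68
gripper_force: 0.0
t 35.98 tcp [ 0.5678 -0.2069  0.1971] psi 0.001 q [-0.  1.  0. -0.] j6 1.02 open 5.98 gf 0.0 F [ 0.4 -0.4  0.3]
turn 0.001 then shift cm x,y,z [ 0.02  0.11 18.01]
```

```bash
python3 -m inch '[[6,0,0.1,2,0],[6,0,0,4,0],[6,0,0,4,0],[6,0,0,3.5,0],[6,0,0,2,0],[6,0,0,1.5,0],[6,0,0,1,0],[6,0,0,0,0],[4.2,0,0,0,0],[3,0,0,0,0],[3,0,0,0,0],[3,0,0,0,0],[3,0,0,0,0]]' 12; python3 to.py
```

```text
time_s: 37.6
eef_pos: [0.5685, -0.2091, 0.0179]
eef_rot: [0.0, 1.0, -0.0, 0.0]
wrist_force: [-1.5, 1.1, 5.8]
opening: 0.382
gripper_force: 12.0
t 37.6 tcp [ 0.5685 -0.2091  0.0179] psi -0.0 q [ 0.  1. -0.  0.] j6 1.02 open 3.36 gf 12.0 F [-1.5  1.1  5.8]
```

```bash
python3 -m inch '[[3,0,0,-0.5,0],[3,0,0,-1.5,0],[3,0,0,-3,0],[3,0,0,-3.5,0],[3,0,0,-3,0],[3,-1,0.7,0,0],[3,-2.3,1.5,0,0],[3,-3,2,0,0],[3,-2.5,1.6,0,0],[3,-1.3,0.8,0,0],[3,-0.6,0.4,0,0],[3,0,0,0,0],[3,0,0,0,0]]'; python3 to.py .461 -.279 .0209 0
```

```text
time_s: 39.22
eef_pos: [0.4616, -0.2785, 0.1322]
eef_rot: [-0.0, 1.0, 0.0, 0.0]
wrist_force: [0.2, 0.3, -0.9]
opening: 0.386
gripper_force: 12.0
t 39.23 tcp [ 0.4616 -0.2785  0.1322] psi 0.0 q [-0.  1.  0.  0.] j6 0.81 open 3.39 gf 12.0 F [ 0.2  0.3 -0.9]
turn 0.0 then shift cm x,y,z [-0.06  0.05 11.13]
```

```bash
python3 -m inch '[[3,0,0,1.5,0],[3,0,0,3,0],[3,0,0,3,0],[3,0,0,1.8,0],[3,0,0,0.9,0],[3,0,0,0.4,0],[3,0,0,0,0],[3,0,0,0,0]]'; python3 to.py .461 -.279 .0209 0
```

```text
time_s: 40.22
eef_pos: [0.4615, -0.2793, 0.0271]
eef_rot: [0.001, 1.0, -0.0, 0.001]
wrist_force: [0.3, 0.2, -0.4]
opening: 0.384
gripper_force: 12.0
t 40.23 tcp [ 0.4615 -0.2793  0.0271] psi -0.0 q [ 0.001  1.    -0.     0.001] j6 0.81 open 3.38 gf 12.0 F [ 0.3  0.2 -0.4]
turn -0.0 then shift cm x,y,z [-0.05 -0.03  0.62]
```

```bash
python3 -m inch '[[3,0,0,0.25,0],[3,0,0,0.2,0],[3,0,0,0.1,0],[3,0,0,0.05,0],[3,0,0,0,0]]'; python3 to.py .461 -.279 .0209 0
```

```text
time_s: 40.85
eef_pos: [0.461, -0.2788, 0.0208]
eef_rot: [-0.0, 1.0, -0.0, -0.0]
wrist_force: [-3.0, 1.7, 6.6]
opening: 0.384
gripper_force: 12.0
t 40.85 tcp [ 0.461  -0.2788  0.0208] psi -0.0 q [-0.  1. -0. -0.] j6 0.81 open 3.38 gf 12.0 F [-3.   1.7  6.6]
turn -0.0 then shift cm x,y,z [-0.    0.02 -0.01]
```

```bash
python3 -m inch '[[3.8,0,0,0,0],[4.4,0,0,0,0],[5,0,0,0,0],[5,0,0,0,0],[5,0,0,-1.5,0],[5,0,0,-3,0],[5,0,0,-4,0],[5,0,0,-4.5,0],[5,0,0,-4,0],[5,0,0,0,-0.18],[5,0,0,0,-0.18],[5,0,0,0,-0.17],[5,0,0,0,0],[5,0,0,0,0]]'; python3 to.py .571 .009 .19 .53
python3 - <<'E'
from plant import arm
from h import *
for n in("top","scene"):
    m=arm.camera_model(n);p,d=arm.capture(n);np.savez(n+"3.npz",p=p,d=d,**{k:np.array(v) for k,v in m.items()})
    P,p,ok=cloud(n+"3.npz")
    for nm,x,y,lo,hi in(("dropper",.571,.01,.015,.08),("dropbody",.571,.01,.02,.038),("pot",.461,-.279,.046,.07)):
        Q=P[ok&(P[...,2]>lo)&(P[...,2]<hi)&(np.hypot(P[...,0]-x,P[...,1]-y)<.03)]
        if len(Q)>5:print(n,nm,len(Q),((Q.min(0)+Q.max(0))/2).round(4),"ext",np.ptp(Q,0).round(3),"top",Q[:,2].max().round(3))
E
```

```text
time_s: 42.6
eef_pos: [0.4611, -0.2789, 0.1908]
eef_rot: [0.0, 0.966, 0.26, 0.0]
wrist_force: [-0.1, -0.4, -0.3]
opening: 0.566
gripper_force: 0.0
t 42.6 tcp [ 0.4611 -0.2789  0.1908] psi 0.527 q [0.    0.966 0.26  0.   ] j6 0.28 open 4.98 gf 0.0 F [-0.1 -0.4 -0.3]
turn -0.003 then shift cm x,y,z [ 24.04 -19.28   0.08]
top dropper 65 [0.5712 0.0105 0.0423] ext [0.024 0.023 0.054] top 0.07
top dropbody 29 [0.5717 0.0105 0.0296] ext [0.023 0.023 0.014] top 0.037
scene dropper 140 [0.5694 0.0126 0.0414] ext [0.022 0.02  0.053] top 0.068
scene dropbody 64 [0.5694 0.0126 0.0286] ext [0.022 0.02  0.016] top 0.037
scene pot 62 [ 0.4584 -0.2746  0.0512] ext [0.032 0.037 0.01 ] top 0.056
```

```bash
python3 -m inch '[[5,1.2,-1,0,0],[5,2.5,-2,0,0],[5,3,-2.4,0,0],[5,3,-2.4,0,0],[5,3,-2.4,0,0],[5,3,-2.4,0,0],[5,3,-2.4,0,0],[5,2.5,-2.0,0,0],[5,1.8,-1.4,0,0],[5,1,-0.9,0,0],[5,0,0,0,0],[5,0,0,0,0]]'; python3 to.py .571 .0095 .02 .527
```

```text
time_s: 44.2
eef_pos: [0.5703, 0.0085, 0.1902]
eef_rot: [0.0, 0.965, 0.262, -0.0]
wrist_force: [-0.5, -0.0, 0.5]
opening: 0.566
gripper_force: 0.0
t 44.2 tcp [0.5703 0.0085 0.1902] psi 0.529 q [ 0.     0.965  0.262 -0.   ] j6 0.85 open 4.98 gf 0.0 F [-0.5 -0.   0.5]
turn 0.002 then shift cm x,y,z [ 0.11 -0.05 17.02]
```

```bash
python3 -m inch '[[5,0.1,0,2,0],[5,0,0,4,0],[5,0,0,4,0],[5,0,0,3,0],[5,0,0,2,0],[5,0,0,1.2,0],[5,0,0,0.8,0],[5,0,0,0,0],[3.2,0,0,0,0],[2.1,0,0,0,0],[2.1,0,0,0,0],[2.1,0,0,0,0],[2.1,0,0,0,0]]' 8; python3 to.py
```

```text
time_s: 45.82
eef_pos: [0.5719, 0.0094, 0.0207]
eef_rot: [0.0, 0.965, 0.262, 0.0]
wrist_force: [-0.0, 0.2, 3.9]
opening: 0.28
gripper_force: 8.0
t 45.83 tcp [0.5719 0.0094 0.0207] psi 0.53 q [0.    0.965 0.262 0.   ] j6 0.85 open 2.46 gf 8.0 F [-0.   0.2  3.9]
```

```bash
python3 -m inch '[[2.1,0,0,-0.5,0],[2.1,0,0,-1.5,0],[2.1,0,0,-3,0],[2.1,0,0,-4,0],[2.1,0,0,-4,0],[2.1,0,0,-2,0],[2.1,0,0,0,-0.175],[2.1,0,0,0,-0.175],[2.1,0,0,0,-0.175],[2.1,0,0,0,-0.175],[2.1,0,0,0,-0.175],[2.1,0,0,0,-0.175],[2.1,0,0,0,0]]'; python3 to.py .461 -.223 .17 1.57
```

```text
time_s: 47.45
eef_pos: [0.5715, 0.0095, 0.171]
eef_rot: [0.0, 0.704, 0.71, 0.0]
wrist_force: [-0.0, -0.2, -1.0]
opening: 0.281
gripper_force: 8.0
t 47.45 tcp [0.5715 0.0095 0.171 ] psi 1.578 q [0.    0.704 0.71  0.   ] j6 -0.2 open 2.48 gf 8.0 F [-0.  -0.2 -1. ]
turn 0.008 then shift cm x,y,z [-23.26 -11.03   0.1 ]
```

```bash
python3 -m inch '[[2.1,-1.2,-0.6,0,0],[2.1,-2.5,-1.2,0,0],[2.1,-3,-1.4,0,0],[2.1,-3,-1.4,0,0],[2.1,-3,-1.4,0,0],[2.1,-3,-1.4,0,0],[2.1,-3,-1.4,0,0],[2.1,-2.5,-1.2,0,0],[2.1,-1.4,-0.6,0,0],[2.1,-0.7,-0.3,0,0],[2.1,0,0,0,0],[2.1,0,0,0,0]]'; python3 to.py .461 -.223 .0237 1.57
```

```text
time_s: 48.95
eef_pos: [0.4648, -0.2238, 0.1701]
eef_rot: [-0.0, 0.704, 0.71, 0.0]
wrist_force: [0.1, 0.5, -0.1]
opening: 0.281
gripper_force: 8.0
t 48.95 tcp [ 0.4648 -0.2238  0.1701] psi 1.58 q [-0.     0.704  0.71   0.   ] j6 -0.69 open 2.48 gf 8.0 F [ 0.1  0.5 -0.1]
turn 0.01 then shift cm x,y,z [ 0.08 -0.38 14.64]
```

```bash
python3 -m inch '[[2.1,0.1,-0.3,2,0],[2.1,0,0,4,0],[2.1,0,0,3.5,0],[2.1,0,0,2.5,0],[2.1,0,0,1.3,0],[2.1,0,0,0.6,0],[2.1,0,0,0.2,0],[2.1,0,0,0,0],[2.1,0,0,0,0]]'; python3 to.py .461 -.223 .0237 1.57
```

```text
time_s: 50.08
eef_pos: [0.462, -0.2239, 0.0299]
eef_rot: [0.001, 0.704, 0.71, 0.0]
wrist_force: [-0.7, -1.2, -0.6]
opening: 0.282
gripper_force: 8.0
t 50.08 tcp [ 0.462  -0.2239  0.0299] psi 1.58 q [0.001 0.704 0.71  0.   ] j6 -0.69 open 2.48 gf 8.0 F [-0.7 -1.2 -0.6]
turn 0.01 then shift cm x,y,z [ 0.09 -0.1   0.62]
```

```bash
python3 -m inch '[[2.1,0,0,0.25,0],[2.1,0,0,0.2,0],[2.1,0,0,0.1,0],[2.1,0,0,0.05,0],[2.1,0,0,0,0]]'; python3 to.py .461 -.223 .0237 1.57
```

```text
time_s: 50.7
eef_pos: [0.4615, -0.2235, 0.0237]
eef_rot: [-0.0, 0.704, 0.71, -0.0]
wrist_force: [-2.4, 1.5, 8.0]
opening: 0.281
gripper_force: 8.0
t 50.7 tcp [ 0.4615 -0.2235  0.0237] psi 1.58 q [-0.     0.704  0.71  -0.   ] j6 -0.69 open 2.47 gf 8.0 F [-2.4  1.5  8. ]
turn 0.01 then shift cm x,y,z [ 0.05 -0.05 -0.  ]
```

```bash
python3 -m inch '[[3,0,0,0,0],[3.6,0,0,0,0],[4.2,0,0,0,0],[4.2,0,0,0,0],[4.2,0,0,-1.5,0],[4.2,0,0,-3,0],[4.2,0,0,-4,0],[4.2,0,0,-5,0],[4.2,0,0,-5,0],[4.2,0,-3,-2,0],[4.2,0,-3,0,0],[4.2,0,-3,0,0],[4.2,0,0,0,0],[4.2,0,0,0,0]]'
python3 - <<'E'
from plant import arm
from h import *
im=[]
for n in("top","scene"):
    m=arm.camera_model(n);p,d=arm.capture(n);np.savez(n+"4.npz",p=p,d=d,**{k:np.array(v) for k,v in m.items()});im.append(p)
    P,p,ok=cloud(n+"4.npz")
    for nm,x,y,lo,hi in(("slide",.459,.112,.022,.04),("tall",.459,.192,.078,.1),("small",.45,.255,.058,.08),("pot",.461,-.279,.046,.07),("dropbody",.461,-.2235,.02,.042),("drop",.461,-.2235,.02,.08),("flask",.568,.103,.07,.1),("carton",.583,.291,.075,.1)):
        Q=P[ok&(P[...,2]>lo)&(P[...,2]<hi)&(np.hypot(P[...,0]-x,P[...,1]-y)<.045)]
        if nm in("drop","dropbody","tall","small","pot") and len(Q):Q=Q[np.hypot(Q[:,0]-x,Q[:,1]-y)<.022]
        if len(Q)>5:print(n,nm,len(Q),((Q.min(0)+Q.max(0))/2).round(4)[:2],"ext",np.ptp(Q,0).round(3)[:2],"top",np.percentile(Q[:,2],95).round(3))
a=cv2.resize(im[0][150:250,110:390],None,fx=2.8,fy=2.8,interpolation=3);b=cv2.resize(im[1][135:290,150:350],None,fx=2,fy=2,interpolation=3)
o=np.zeros((a.shape[0]+b.shape[0],a.shape[1],3),np.uint8);o[:a.shape[0]]=a;o[a.shape[0]:,:b.shape[1]]=b;cv2.imwrite("pics/f.png",o);print(o.shape)
E
```

```text
time_s: 52.45
eef_pos: [0.3722, -0.2246, 0.229]
eef_rot: [0.001, 0.704, 0.71, 0.0]
wrist_force: [-0.2, -1.4, 0.5]
opening: 0.474
gripper_force: 0.0
top slide 243 [0.4597 0.1109] ext [0.029 0.066] top 0.031
top tall 62 [0.4596 0.1956] ext [0.021 0.022] top 0.092
top small 52 [0.451 0.254] ext [0.02  0.019] top 0.07
top pot 17 [ 0.4509 -0.2714] ext [0.008 0.014] top 0.054
top dropbody 32 [ 0.4613 -0.2223] ext [0.023 0.025] top 0.036
top drop 68 [ 0.4613 -0.2223] ext [0.023 0.025] top 0.064
top flask 27 [0.5683 0.1031] ext [0.023 0.02 ] top 0.079
top carton 481 [0.5834 0.2914] ext [0.065 0.057] top 0.086
scene slide 251 [0.4574 0.1097] ext [0.033 0.071] top 0.031
scene tall 90 [0.4572 0.1952] ext [0.02  0.021] top 0.09
scene small 101 [0.4484 0.2554] ext [0.02  0.021] top 0.071
scene pot 60 [ 0.4586 -0.2757] ext [0.031 0.031] top 0.055
scene dropbody 67 [ 0.46   -0.2212] ext [0.025 0.025] top 0.04
scene drop 111 [ 0.46   -0.2212] ext [0.025 0.025] top 0.064
scene flask 60 [0.5673 0.1012] ext [0.025 0.025] top 0.079
scene carton 565 [0.5814 0.2896] ext [0.066 0.059] top 0.084
(590, 784, 3)
```

View pics/f.png

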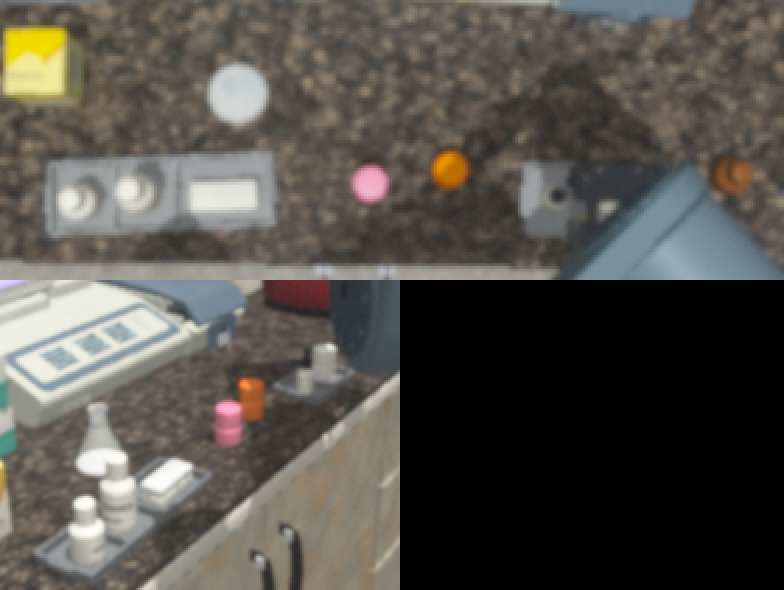

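The final view shows the long tray holding the box (222,195), tall bottle (137,190) and small bottle (77,200). The pot (323,362) and dropper (304,378) stand upright in the short tray. Tops are about 2–4 mm above their stock readings, which matches the 3 mm tray floor. The flask and carton positions are unchanged. Handing in.

```bash
python3 -c "
from plant import arm
print(arm.close_job())"
```

```text
the job is handed in; nothing more can be done
None
```

Both kits are made up and handed in at about 52.5 s: all five items rest on their compartment floors with the bottles upright, and the flask, carton and look-alikes were left where they stood.

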